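Seat the white butterfly on the painting jig's pin

TASK

Slide the white butterfly plate off its wooden board until the hole near its tail sits over the red pin in the middle of the jig, and let it drop flat onto the black pad with the pin inside the hole. Keep it down at about board level all the way, do not carry it high, and leave the blue butterfly where it lies.

Things in the scene. Friction and masses are not known exactly. Their poses are not given: they have to be found in the camera images.
- white_butterfly: White butterfly, 4 mm plate, 132 mm across wings. Origin: centre of the 37 mm through-hole near the tail, on the underside; x to the head, y across, z up. Plate spans x -28 to 92 mm. On top along x a brass bar, x 26 to 76 mm, 14 mm wide, top 29 mm above the underside: pinch it across from above at x = 50 mm. Starts on the left or right board, head roughly away from the robot; about 160 g.
- blue_butterfly: Blue painted butterfly of the same shape and size, lying on the other wooden board; not to be disturbed. Same origin and axes.
- jig: Fixed painting jig. Origin on the pin's axis at table level, x roughly away from the robot, z up. Two dark wooden boards, tops at z = 30 mm, at y = 95 to 265 and -265 to -95 mm; between them a black pad, top at z = 18 mm. All span x = -60 to 110 mm. With its head within about 15 degrees of jig +x the butterfly fits flat between the boards.
- jig_pin (a point): Tip of the fixed red pin in the middle of the pad: 12 mm diameter, 10 mm tall above the pad, tip 28 mm above the table, 2 mm below the board tops, so a butterfly held at board level passes over it.
There are look-alikes about, which are no part of the job. Leave any green or purple look-alike of the white_butterfly alone.

How it is judged:
By the outcome, as a careful person would: the job done as asked, in the order asked, and still so for the second after the job is handed in, with the robot touching nothing.
It also fails if it takes over 34 s, if anything falls off the work surface, if the arm or the gripper's body presses on something with over 40 N, if the wrist force passes 120 N, or if a joint passes its speed limit or range.

ROBOT

A 6-joint arm with a two-finger parallel gripper is mounted at the origin on the work surface. World frame = base frame: x ahead of the robot, y to its left, z up, the work surface at z = 0. Lengths are in m, angles in rad, forces in N, time in s.
With the tool pointing down it reaches from about 0.35 to 0.725 m from the base axis. Payload 4.3 kg.
Tool frame: the origin (TCP) lies on the centre line of the jaws, within the pads' length; the fingertips stand 22 mm ahead of it and the grasp point (between the pads) lies 3 mm ahead of it; z points along the fingers, y is the line along which they close (so a half turn about z gives the same grasp; the last joint's range is limited). The gripper opens to 85 mm and grips with 20 to 120 N. Pads are 22 mm wide; open, the fingers measure 114 mm over their backs; the gripper's body (76 mm by 85 mm) begins 54 mm behind the grasp point. The pads swing forward as they close: fully open they stand 13 mm farther back than shut.
Start: joints at [1.195, 0.377, 0.081, 1.274, 0, 1.46], TCP at [0.151, 0.555, 0.253] pointing down, gripper open.
Joint ranges: [-2.72, 2.72], [-0.84, 1.66], [-1.02, 1.22], [-1.77, 2.12], [-1.37, 1.28], [-3.14, 3.14]. Speed limits (rad/s): [2.57, 2.57, 3.14, 3.14, 3.14, 3.14].

INTERFACE

Orientations are given as a unit quaternion [w, x, y, z].
In Python, from workcell import ctrl, grab_frame, job gives the robot as it stands. The module is installed in compiled form; this text tells all that it offers.
- The arm moves only by the tool apply_moves, never from a script. Its arguments are lists of equal length, an entry for each row: "offset": the shift along the tool's x, y, z in cm, a list of three; "turn": the turn about the tool's z in degrees; "gripper": the finger opening in cm, from 0 to 8.54. A call has exactly 8 rows; each row shifts and turns the commanded pose from where the row before left it, along the tool's axes as they then stand; what a row does not reach is not made up. A row lasts 1/8 s, in which the tool goes at most 62.5 mm and 10.7 degrees, less where a joint would pass 70% of its speed; a pose out of reach is approached as far as the arm can. A call is refused whole if a number of a shift passes 6.25 or a number of a turn 10.7, either way. A call with a gripper value outside its range is refused whole. The fingers move at their own pace and stop on an object; "squeeze" is the grip in N (left out, the last holds). Time passes only in rows, so rows that do not move let the fingers close, or fill a call up. It gives the time, the measured TCP pose, the force, the opening and the grip force at its end, in the units of the state.
- ctrl.read_state(): the state, without advancing time (a new reading comes with each control period).
- grab_frame(name): name is "scene" or "top" or "wrist"; returns a dict with "img" (384x512x3 uint8, red, green, blue), "K" (3x3 intrinsics, pixels), "xyz" and "orientation" of the camera in the world. Camera axes: x right, y down, z forward; pixel columns grow to the right and rows downward; lengths in m; the calibration is good to about 2 mm. A picture is of the moment at which its call begins. There is no depth.
- job.job_done(): hands the job in; it is judged then, once.
The state is a dict: "t": time; "joint_pos": joint angles; "dq": joint speeds; "joint_efforts": joint torques, N m; "position": TCP position; "orientation": TCP orientation; "wrist_force": force on the tool from outside, world axes, zero at the start; "ft_torque": the same for the moment, N m; "finger_gap": opening from 0.0 (shut) to 1.0 (fully open); "gripper_force": force on a finger pad.
Only numpy, scipy, OpenCV 4.12 (cv2) and the standard library are available. Lean on these libraries where they do the work, as an engineer would, in place of code of your own. Each camera call takes 0.05 s, during which the arm holds its last target. There are 200 camera calls.

## Working session

There is one attempt and no reset: what is moved stays moved. The work goes in short steps, Python scripts to look and compute and a tool call to move; the robot and the scene stay as the last step left them, time stands still between calls to the robot, and variables do not carry over. Pictures are saved under pics/ and viewed, at most 10 in all, crops included, and the job is handed in when it is done.

Besides the shell and the picture viewer there is one more tool, called after "Request:" as name(argument=value, ...) on one line, values as JSON. apply_moves: Moves the arm, as the interface text tells. Its arguments: {"type":"object","properties":{"offset":{"type":"array"},"turn":{"type":"array"},"gripper":{"type":"array"},"squeeze":{"type":"number"}},"required":["offset","turn","gripper"]}

```bash
mkdir -p pics; cat > h.py <<'E'
import numpy as np, cv2
from scipy.spatial.transform import Rotation as R
from workcell import ctrl, grab_frame, job
def rot(q): return R.from_quat([q[1],q[2],q[3],q[0]]).as_matrix()
def cam(n): 
    f=grab_frame(n); f['R']=rot(f['orientation']); f['p']=np.array(f['xyz']); return f
def ray(f,uv,z):
    d=f['R']@np.linalg.inv(f['K'])@np.array([uv[0],uv[1],1.]); return f['p']+d*(z-f['p'][2])/d[2]
def save(n,img): cv2.imwrite('pics/'+n,cv2.cvtColor(img,cv2.COLOR_RGB2BGR))
E
python3 - <<'E'
from h import *
np.set_printoptions(precision=4,suppress=True)
f=cam('top');g=cam('scene')
import pickle;pickle.dump(f,open('top.pkl','wb'));pickle.dump(g,open('scene.pkl','wb'))
save('top.png',f['img']);save('scene.png',g['img'])
print(f['p'],f['R'],f['K']);s=ctrl.read_state();print(s)
E
```

```text
[0.2751 0.0003 0.8403] [[ 0.0017 -0.979   0.2039]
 [-1.     -0.0024 -0.0032]
 [ 0.0036 -0.2038 -0.979 ]] [[437.5988   0.     265.6716]
 [  0.     437.5988 198.1873]
 [  0.       0.       1.    ]]
{'t': 0.1, 'joint_pos': array([ 1.1947,  0.378 ,  0.0798,  1.2744, -0.    ,  1.4605]), 'dq': array([ 0.0008, -0.0012,  0.0023, -0.0012,  0.0004, -0.0008]), 'joint_efforts': array([  0.0008, -46.4695,  27.0582,   0.012 ,  -0.0002,  -0.    ]), 'position': array([0.1508, 0.5543, 0.2524]), 'orientation': array([-0.0002,  0.1325,  0.9912, -0.0009]), 'wrist_force': array([-0.345 ,  0.285 , -0.3167]), 'ft_torque': array([-0.015 ,  0.0278, -0.028 ]), 'gripper_force': 0.0, 'finger_gap': 0.9977201622903671}
```

View pics/top.png

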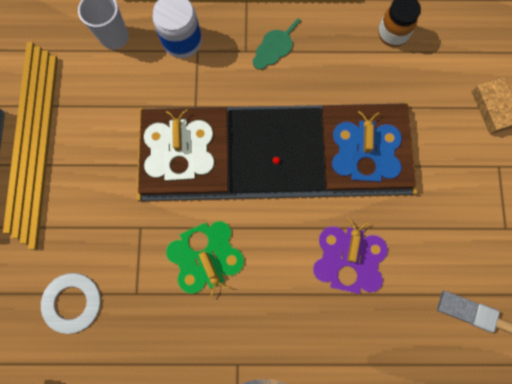

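Candidates: white at (179,150) on the left board, blue at (367,150) on the right board, and green (205,258) and purple (351,260) on the table. The white one fits by colour and by lying on a board. The red pin is at (276,160). I'll confirm in a crop and measure.

```bash
python3 - <<'E'
from h import *
import pickle
np.set_printoptions(precision=4,suppress=True)
f=pickle.load(open('top.pkl','rb'));im=f['img']
c=im[95:205,130:300];save('crop.png',cv2.resize(c,None,fx=4.5,fy=4.5,interpolation=cv2.INTER_CUBIC))
i=im.astype(int)
red=(i[...,0]>150)&(i[...,1]<60)&(i[...,2]<60);red[:100]=0;red[210:]=0
v,u=np.nonzero(red);print('pin px',u.mean(),v.mean(),len(u),ray(f,(u.mean(),v.mean()),.026))
w=((i.min(2)>150)).astype(np.uint8);w[:105]=0;w[195:]=0;w[:,:135]=0;w[:,230:]=0
cs,h=cv2.findContours(w,cv2.RETR_CCOMP,cv2.CHAIN_APPROX_NONE)
for k,x in enumerate(cs):
    a=cv2.contourArea(x)
    if a>15:
        m=cv2.moments(x);p=(m['m10']/m['m00'],m['m01']/m['m00']);print(a,h[0][k][3],p,ray(f,p,.034))
E
```

```text
pin px 275.44 159.6 25 [ 0.521  -0.0211  0.026 ]
2774.0 -1 (177.53448690218696, 151.64545782263878) [0.534  0.1673 0.034 ]
304.5 0 (178.43732895457032, 164.3174603174603) [0.5087 0.1645 0.034 ]
67.0 0 (155.52238805970148, 135.80099502487562) [0.566  0.2113 0.034 ]
73.5 0 (199.79818594104307, 132.9954648526077) [0.572  0.1258 0.034 ]
```

View pics/crop.png

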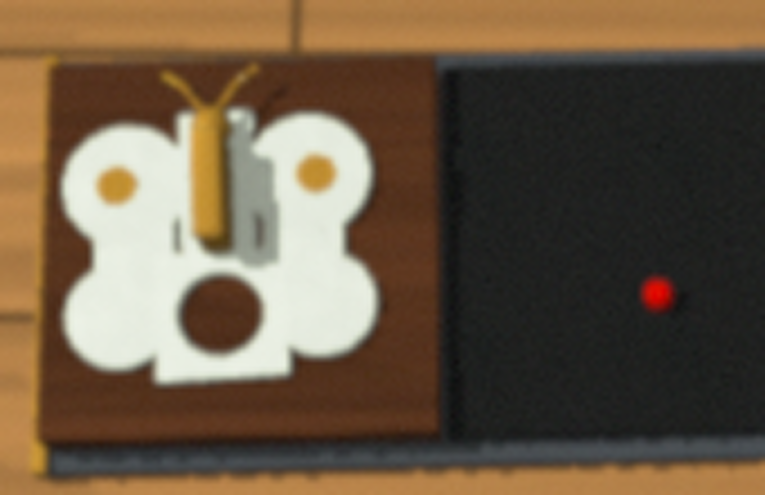

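The crop confirms it: the white butterfly lies on the left board, brass bar towards the head, hole at about (178,164) in the full picture, yaw about +4°. The pin is at (275,160). Now approaching.

Request:
apply_moves(offset=[[-4, -2.1, 0], [-4, -2.1, 0], [-4, -2.1, 0], [-4, -2.1, 0], [-4, -2.1, 0], [-4, -2.1, 0], [-4, -2.1, 0], [-4, -2.1, 0]], turn=[0, 0, 0, 0, 0, 0, 0, 0], gripper=[5, 5, 5, 5, 5, 5, 5, 5], squeeze=60)

```text
t: 1.1
position: [0.4163, 0.3074, 0.2529]
orientation: [-0.0, 0.133, 0.991, -0.0]
wrist_force: [0.1, 0.1, 0.9]
finger_gap: 0.588
gripper_force: 0.0
```

Request:
apply_moves(offset=[[-4.3, -2.4, 1], [-4.3, -2.4, 1], [-4.3, -2.4, 1], [-4.4, -2.4, 2], [0, 0, 2], [0, 0, 2], [0, 0, 2], [0, 0, 0]], turn=[0, 0, 0, 0, -6.4, -6.4, -6.4, 0], gripper=[5, 5, 5, 5, 5, 5, 5, 5])

```text
t: 2.1
position: [0.5555, 0.1702, 0.1412]
orientation: [-0.002, -0.034, 0.999, -0.0]
wrist_force: [-1.0, -0.0, -0.2]
finger_gap: 0.587
gripper_force: 0.0
```

```bash
python3 - <<'E'
from h import *
np.set_printoptions(precision=4,suppress=True)
f=cam('wrist');save('w1.png',f['img']);print(f['p'],f['R']);s=ctrl.read_state();print(s['position'],rot(s['orientation']),s['joint_pos'])
import pickle;pickle.dump(f,open('w1.pkl','wb'))
E
```

```text
[0.4806 0.1646 0.2619] [[-0.0689  0.9546  0.2899]
 [ 0.9976  0.0661  0.0197]
 [-0.0004  0.2906 -0.9568]]
[0.5565 0.1704 0.1425] [[-0.9977 -0.0674 -0.0024]
 [-0.0674  0.9977 -0.0004]
 [ 0.0024 -0.0002 -1.    ]] [ 0.1882  0.4463 -0.1065  1.0205  0.0001  0.1208]
```

View pics/w1.png

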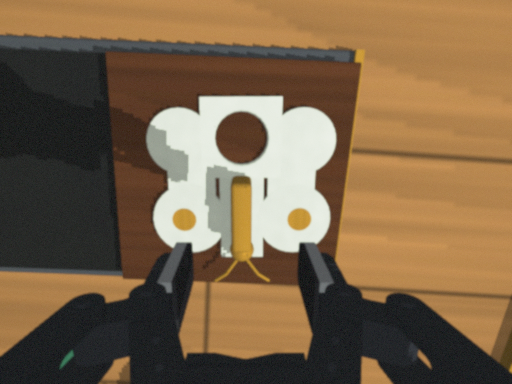

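The wrist view shows the hole at (241,137), the bar from (241,180) to (242,255) between the fingers, and the gold spots at (184,219) and (299,219).

```bash
python3 - <<'E'
from h import *
import pickle
f=pickle.load(open('w1.pkl','rb'))
h=ray(f,(241.5,137),.034);a=ray(f,(184,219),.034);b=ray(f,(299,219),.034)
print(h,a,b,'bar',ray(f,(241,180),.059),ray(f,(242,250),.059))
d=(a+b)/2-h;print(np.degrees(np.arctan2(d[1],d[0])),np.linalg.norm(d))
E
```

```text
[0.507854   0.16392205 0.034     ] [0.57153991 0.12498816 0.034     ] [0.56559609 0.21084609 0.034     ] bar [0.53221153 0.16547871 0.059     ] [0.58159733 0.16939688 0.059     ]
3.764717647530529 0.06084529246013629
```

Request:
apply_moves(offset=[[-0.1, -0.3, 2], [0, 0, 2], [0, 0, 2], [0, 0, 1.2], [0, 0, 0.7], [0, 0, 0.3], [0, 0, 0], [0, 0, 0]], turn=[0, 0, 0, 0, 0, 0, 0, 0], gripper=[5, 5, 5, 5, 5, 5, 5, 4])

```text
t: 3.15
position: [0.5591, 0.1678, 0.0619]
orientation: [0.001, -0.035, 0.999, 0.0]
wrist_force: [-0.7, 0.1, -0.1]
finger_gap: 0.47
gripper_force: 0.0
```

Request:
apply_moves(offset=[[0, 0, 0], [0, 0, 0], [0, 0, 0], [0, 0, 0], [0, 0, 0], [0, 0, 0], [0, 0, 0], [0, 0, 0]], turn=[0, 0, 0, 0, 0, 0, 0, 0], gripper=[3, 2, 1, 0.5, 0.5, 0.5, 0.5, 0.5], squeeze=60)

```text
t: 4.15
position: [0.5588, 0.1677, 0.0616]
orientation: [0.0, -0.035, 0.999, 0.0]
wrist_force: [-0.7, -0.7, 5.6]
finger_gap: 0.146
gripper_force: 61.4
```

Request:
apply_moves(offset=[[0, 0, -0.2], [0, 0, -0.1], [0, -0.5, 0], [0, -1, 0], [0, -1.5, 0], [0, -1.5, 0], [0, -1, 0], [0, -0.5, 0]], turn=[0, 0, 0, 0, 0, 0, 0, 0], gripper=[0.5, 0.5, 0.5, 0.5, 0.5, 0.5, 0.5, 0.5])

```text
t: 5.15
position: [0.5629, 0.1069, 0.0644]
orientation: [0.0, -0.034, 0.999, 0.0]
wrist_force: [0.1, -1.4, -1.9]
finger_gap: 0.147
gripper_force: 60.7
```

Request:
apply_moves(offset=[[0, -1, 0], [0, -1.8, 0], [0, -2, 0], [0, -2, 0], [0, -2, 0], [0, -1.8, 0], [0, -1.2, 0], [0, -0.7, 0]], turn=[0, 0, 0, 0, 0, 0, 0, 0], gripper=[0.5, 0.5, 0.5, 0.5, 0.5, 0.5, 0.5, 0.5])

```text
t: 6.15
position: [0.5715, -0.0176, 0.0643]
orientation: [0.0, -0.034, 0.999, 0.0]
wrist_force: [0.3, 0.3, -1.3]
finger_gap: 0.146
gripper_force: 60.6
```

```bash
python3 - <<'E'
from h import *
np.set_printoptions(precision=4,suppress=True)
f=cam('wrist');save('w2.png',f['img']);i=f['img'].astype(int)
red=(i[...,0]>130)&(i[...,1]<70)&(i[...,2]<70);v,u=np.nonzero(red);print(len(u),u.mean(),v.mean(),ray(f,(u.mean(),v.mean()),.026))
w=(i.min(2)>110).astype(np.uint8)
cs,h=cv2.findContours(w,cv2.RETR_CCOMP,cv2.CHAIN_APPROX_NONE)
for k,x in enumerate(cs):
    a=cv2.contourArea(x)
    if a>100:
        (c,r)=cv2.minEnclosingCircle(x);print(a,h[0][k][3],c,r,ray(f,c,.035))
s=ctrl.read_state();print(s['position'],s['wrist_force'])
E
```

```text
458 242.31441048034935 146.84934497816593 [ 0.5204 -0.023   0.026 ]
43410.5 -1 (245.17247009277344, 194.4887237548828) 153.98236083984375 [ 0.5418 -0.0201  0.035 ]
835.5 3 (329.376708984375, 269.28082275390625) 17.770362854003906 [0.5792 0.0262 0.035 ]
833.5 3 (161.0, 269.0) 17.720144271850586 [ 0.5851 -0.0607  0.035 ]
150.5 3 (280.5, 224.5) 14.57748031616211 [ 0.5561 -0.0016  0.035 ]
204.5 3 (211.0, 225.0) 16.03131866455078 [ 0.5588 -0.0359  0.035 ]
4932.5 3 (245.58946228027344, 150.10543823242188) 40.41078567504883 [ 0.5204 -0.0214  0.035 ]
[ 0.5716 -0.0181  0.0643] [ 0.0572 -0.693  -1.9977]
```

View pics/w2.png

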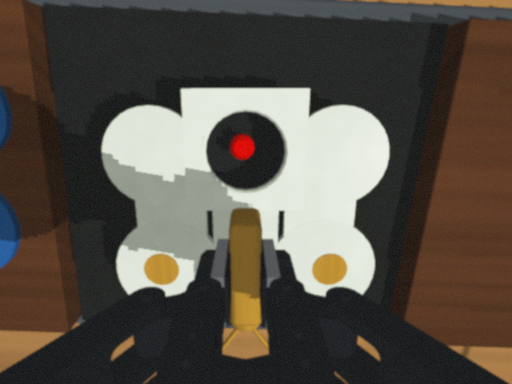

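The red pin (242,147) sits inside the hole (centre 246,150) and is off by under 2 mm. The plate lies between the boards, and blue is clear on its board at the left. Lowering and releasing.

Request:
apply_moves(offset=[[0, -0.1, 0.3], [0, 0, 0.3], [0, 0, 0.3], [0, 0, 0.3], [0, 0, 0], [0, 0, 0], [0, 0, 0], [0, 0, 0]], turn=[0, 0, 0, 0, 0, 0, 0, 0], gripper=[0.5, 0.5, 0.5, 0.5, 0.5, 1.5, 3, 4])

```text
t: 7.2
position: [0.5718, -0.0179, 0.0526]
orientation: [0.0, -0.035, 0.999, -0.0]
wrist_force: [-0.2, 0.1, -0.3]
finger_gap: 0.467
gripper_force: 0.0
```

Request:
apply_moves(offset=[[0, 0, 0], [0, 0, 0], [0, 0, -0.5], [0, 0, -1], [0, 0, -2], [0, 0, -3], [0, 0, -3], [0, 0, -3]], turn=[0, 0, 0, 0, 0, 0, 0, 0], gripper=[4, 4, 4, 4, 4, 4, 4, 4])

```text
t: 8.2
position: [0.5716, -0.0179, 0.1792]
orientation: [0.001, -0.035, 0.999, -0.0]
wrist_force: [0.2, -0.6, 0.4]
finger_gap: 0.463
gripper_force: 0.0
```

```bash
python3 - <<'E'
from h import *
f=cam('wrist');g=cam('scene');save('w3.png',np.hstack([cv2.resize(f['img'],(400,300)),cv2.resize(g['img'],(400,300))]))
E
```

```text
(no output)
```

View pics/w3.png

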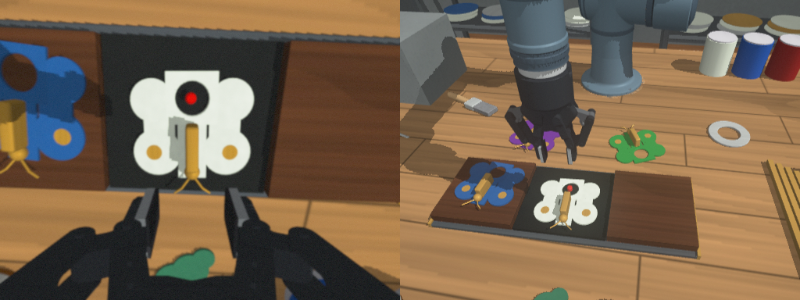

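The plate lies flat on the pad with the pin (191,98) centred in the hole, blue is undisturbed, and the gripper is clear.

```bash
python3 -c "from workcell import job; print(job.job_done())"
```

```text
the job is handed in; nothing more can be done
None
```

The white butterfly lies flat on the black pad with the red pin inside its tail hole; it was held a few millimetres above board level on the way over, the blue butterfly was not disturbed, and the job is handed in at about 8 s of the 34 s allowed.

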